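Seat the mosquito-net peg in the sound hole

TASK

Take the wooden net peg with the fat knob out of its stand and find, by pushing it down in the four holes of the dark wooden block, the one hole that is not blocked: there the peg pushes its cork down until it bottoms with the dark ring on the peg level with the block's top. Leave the peg standing there, fully home, and let go of it. Press firmly but do not force the peg where it has bottomed, and leave everything else on the table as it stands.

Things in the scene. Friction and masses are not known exactly. Their poses are not given: they have to be found in the camera images.
- peg_center (a point): centre (75 mm above the foot) of the net peg: pale turned wood, 150 mm long, 30 g, upright in the stand at the start, z axis up along it. Shaft 14 mm thick, foot chamfered 2 mm; from 109 to 146 mm above the foot a round knob 22 mm in diameter, the place to grip. A thin dark ring (3 mm wide, not raised) is centred 60 mm above the foot
- peg_knob (a point): centre of the peg's knob, on the axis 128 mm above the foot
- peg_foot (a point): centre of the peg's flat foot; z axis up along the peg
- stand: fixed pale wooden stand, 60 x 140 x 38 mm, origin at the centre of its underside on the table. Two upright holes of 15.5 mm, 42 mm either side of the centre along its y axis, 28 mm deep (floor 10 mm above the table); one holds the peg, the other the plain dowel, either way round
- dowel_center (a point): centre (half-way up) of the plain pale dowel, 14 mm thick, 105 mm long, without knob or ring, in the other hole of the stand; leave it there
- block: dark wooden block screwed to the table, 60 x 220 x 90 mm (x, y, z), origin at the centre of its underside. Four upright blind bores in a row along its y axis, at -82.5, -27.5, 27.5 and 82.5 mm, 16 mm in diameter with a 2 mm chamfer. A push of over 50 N between the peg and the block (corks included) counts as forcing
- block_hole0 (a point): centre of the mouth of the bore at -82.5 mm along the block's y axis, level with the block's top (90 mm above the table); z up. In each of the four bores a cork sits 12 to 20 mm below the mouth at the start; it slides down stiffly ahead of the peg, resisting with about 6 N plus 15 N per m/s of speed, and stays where it is pushed
- block_hole1 (a point): centre of the mouth of the bore at -27.5 mm, level with the block's top; z up. Under the corks, unseen, three of the four bores (which ones changes) hold the stub of a broken peg: there the peg bottoms hard 33, 39 or 45 mm deep, its ring well above the block; in the sound bore it bottoms hard 60 mm deep, its ring at the mouth
- block_hole2 (a point): centre of the mouth of the bore at +27.5 mm along the block's y axis, level with the block's top; z up
- block_hole3 (a point): centre of the mouth of the bore at +82.5 mm along the block's y axis, level with the block's top; z up
- pill_bottle: grey plastic pill bottle, 42 mm across, 75 mm high, origin at its underside; leave alone
- hair_clip: purple hair clip lying flat, 70 x 16 x 14 mm, origin at its underside; leave alone
- katoris: stacked pair of small steel bowls, 90 mm across, 50 mm high, origin at the underside; leave alone
- cup: white plastic cup, 72 mm across, 85 mm high, with a steel spoon leaning out to 160 mm height on its -x side, 70 mm from the axis; origin at the underside; leave alone
- tumbler: steel tumbler, 68 mm across, 85 mm high, origin at the underside; leave alone
- lamp: ceramic lamp base with a rocker toggle, 120 mm across, 165 mm high, origin at the underside; leave alone
Not all that is in view belongs to the job. There is more than one size of the block; the job needs the smallest.

How it is judged (in metres and radians):
On the way, in this order (a step that is already met when the one before it is completed fails the run):
1. the peg is drawn up clear of its stand (height (world z) of peg_foot above 0.06 m), for 0.1 s.
2. the peg is in the sound hole, bottomed, its ring level with the block's top (((z of peg_foot in the frame of block_hole0 below -0.0575 m and horizontal distance between peg_foot and block_hole0 below 0.005 m) or (z of peg_foot in the frame of block_hole1 below -0.0575 m and horizontal distance between peg_foot and block_hole1 below 0.005 m) or (z of peg_foot in the frame of block_hole2 below -0.0575 m and horizontal distance between peg_foot and block_hole2 below 0.005 m) or (z of peg_foot in the frame of block_hole3 below -0.0575 m and horizontal distance between peg_foot and block_hole3 below 0.005 m))), for 0.2 s.
At the end, for the whole second after the job is handed in: the peg stands in the sound hole (foot at least 57.5 mm below the mouth and within 5 mm of its axis, leaning less than 0.12 rad), so that its ring is within 2.5 mm of the block's top, released; the dowel is in its place in the stand and all other things are where they were (within 20 mm) and upright (((z of peg_foot in the frame of block_hole0 below -0.0575 m and horizontal distance between peg_foot and block_hole0 below 0.005 m) or (z of peg_foot in the frame of block_hole1 below -0.0575 m and horizontal distance between peg_foot and block_hole1 below 0.005 m) or (z of peg_foot in the frame of block_hole2 below -0.0575 m and horizontal distance between peg_foot and block_hole2 below 0.005 m) or (z of peg_foot in the frame of block_hole3 below -0.0575 m and horizontal distance between peg_foot and block_hole3 below 0.005 m)) and angle between peg_foot's own z axis and vertical below 0.12 rad and not (distance of dowel_center from where it was at the start of the episode above 0.02 m) and not (distance of any of pill_bottle, hair_clip, katoris, cup, tumbler, lamp from where it was at the start of the episode above 0.02 m or angle between any of pill_bottle, hair_clip, katoris, cup, tumbler, lamp's own z axis and vertical above 0.3 rad) and contact force between peg and the fingers below 0.1 N); the robot touches nothing.
It fails at once if the peg is forced: more than 50 N between the peg and the block or its corks (contact force between peg and block above 50 N).
It fails at once if the dowel is moved by more than 20 mm (distance of dowel_center from where it was at the start of the episode above 0.02 m).
It fails at once if a bystander is moved by more than 20 mm or tipped (distance of any of pill_bottle, hair_clip, katoris, cup, tumbler, lamp from where it was at the start of the episode above 0.02 m or angle between any of pill_bottle, hair_clip, katoris, cup, tumbler, lamp's own z axis and vertical above 0.3 rad).
It also fails if it takes over 67 s, if anything falls off the work surface, if the arm or the gripper's body presses on something with over 40 N, if the wrist force passes 120 N, or if a joint passes its speed limit or range.

ROBOT

A 7-joint arm with a two-finger parallel gripper is mounted at the origin on the work surface. World frame = base frame: x ahead of the robot, y to its left, z up, the work surface at z = 0. Lengths are in mm, angles in rad, forces in N, time in s.
With the tool pointing down it reaches from about 425 to 825 mm from the base axis. Payload 3.6 kg.
Tool frame: the origin (TCP) lies at the very end of the fingers, on their centre line; the grasp point (between the pads) lies 19 mm behind it; z points along the fingers, y is the line along which they close (so a half turn about z gives the same grasp; the last joint's range is limited). The gripper opens to 93 mm and grips with 3 to 60 N. Pads are 15 mm wide; open, the fingers measure 128 mm over their backs; the gripper's body (75 mm by 188 mm) begins 65 mm behind the grasp point.
Start: joints at [-1.181, 0.615, -0.013, 1.423, 0.008, 1.103, -0.04], TCP at [262.512, 594.599, 197.24] pointing down, gripper open.
Joint ranges: [-3.12, 3.12], [-0.3, 2.06], [-1.34, 1.32], [0.26, 2.42], [-1.36, 4.5], [0.01, 1.98], [-2.84, 2.84]. Speed limits (rad/s): [2.79, 2.79, 3.14, 3.14, 3.14, 3.14, 3.14].

INTERFACE

Orientations are given as a unit quaternion [w, x, y, z].
In Python, from bench import r gives the robot as it stands. The module is installed in compiled form; this text tells all that it offers.
- The arm moves only by the shell command python3 -m creep 'ROWS' [FORCE]. ROWS is JSON, a list of rows, each an object with "travel": the shift along the tool's x, y, z in mm, a list of three; "yaw": the turn about the tool's z in degrees; "grip": the finger opening in mm, from 0 to 93. In form: [{"travel": [dx, dy, dz], "yaw": yaw, "grip": grip}, ...]. A call has 1 to 12 rows; each row shifts and turns the commanded pose from where the row before left it, along the tool's axes as they then stand; what a row does not reach is not made up. A row lasts 1/12 s, in which the tool goes at most 41.7 mm and 7.16 degrees, less where a joint would pass 70% of its speed; a pose out of reach is approached as far as the arm can. A call is refused whole if a number of a shift passes 41.7 or a number of a turn 7.16, either way. A call with a gripper value outside its range is refused whole. The fingers move at their own pace and stop on an object; FORCE is the grip in N (left out, the last holds). Time passes only in rows, so rows that do not move let the fingers close. It gives the time, the measured TCP pose, the force, the opening and the grip force at its end, in the units of the state.
- r.get_obs(): the state, without advancing time (a new reading comes with each control period).
- r.read_camera(name): name is "scene" or "top" or "wrist"; returns a dict with "image" (480x640x3 uint8, blue, green, red), "z_map" (480x640 float32, mm along the optical axis (not along the pixel's ray), 0 where there is no reading), "fx", "fy", "cx", "cy" (pixels), "world_to_cam" (4x4, takes a point from world to camera coordinates). Camera axes: x right, y down, z forward; pixel columns grow to the right and rows downward; lengths in mm; the calibration is good to about 2 mm. A picture is of the moment at which its call begins.
- r.finish_job(): hands the job in; it is judged then, once.
Trained networks look in a picture, given as the dict that the camera call returned (one of the last four; its "shot" number tells which), for a name from the list of things; names that differ only in an ending like _2 or _b are one class to them, and where a whole thing is asked for, a point or a joint stands for the part that bears it (a point fixed in the world has none). Each returns a list of dicts, best first, with "p" (0 to 1); they miss things now and then, are a little off and sometimes report something else, mostly with a low value. They report only what shows in the picture. A call takes as long as a camera call. They do not tell look-alikes from the thing itself.
- r.look_for(picture, name): "xyz" ([x, y, z] in mm, in the coordinates of the camera as it stood for that picture, good to about 4 mm: the middle of the surface that is visible of it).
- r.regions_of(picture, name): "mask" (480x640 bool, what is visible of it).
- r.landmark_of(picture, name): "xyz" ([x, y, z] in mm, in the coordinates of the camera as it stood for that picture, good to about 4 mm: a listed point, or the origin of a listed thing).
The state is a dict: "clock": time; "joint_positions": joint angles; "joint_velocities": joint speeds; "tau": joint torques, N m; "tcp_pos": TCP position; "ee_rot": TCP orientation; "contact_force": force on the tool from outside, world axes, zero at the start; "ft_torque": the same for the moment, N m; "grip_width": finger opening in mm; "gripper_force": force on a finger pad.
Only numpy, scipy, OpenCV 4.12 (cv2) and the standard library are available. Lean on these libraries where they do the work, as an engineer would, in place of code of your own. Each camera call takes 0.05 s, during which the arm holds its last target. There are 200 camera calls.

## Working session

There is one attempt and no reset: what is moved stays moved. The work goes in short steps, Python scripts to look and compute and a shell command to move; the robot and the scene stay as the last step left them, time stands still between calls to the robot, and variables do not carry over. Pictures are saved under pics/ and viewed, at most 10 in all, crops included, and the job is handed in when it is done.

```bash
mkdir -p pics
cat > h.py <<'E'
from bench import r
import numpy as np, cv2
def w(p,xyz):
    return (np.linalg.inv(p["world_to_cam"])@np.r_[xyz,1])[:3].round(1)
def cloud(p):
    z=p["z_map"]; v,u=np.mgrid[:480,:640]
    c=np.stack([(u-p["cx"])/p["fx"]*z,(v-p["cy"])/p["fy"]*z,z,np.ones_like(z)],-1)
    return (c@np.linalg.inv(p["world_to_cam"]).T)[...,:3]
E
python3 - <<'E'
from h import *
for n in ["top","scene"]:
    p=r.read_camera(n); cv2.imwrite(f"pics/{n}0.png",p["image"])
    for k in ["peg_knob","stand","dowel_center","block","block_hole0","block_hole3","pill_bottle","hair_clip","katoris","cup","tumbler","lamp"]:
        print(n,k,[(round(d["p"],2),w(p,d["xyz"]).tolist()) for d in r.landmark_of(p,k)][:3])
o=r.get_obs();print(o["tcp_pos"],o["ee_rot"],o["contact_force"],o["clock"])
E
```

```text
top peg_knob [(0.62, [464.0, 215.7, 138.6])]
top stand [(0.6, [465.2, 258.7, 0.7])]
top dowel_center [(0.64, [465.8, 299.1, 63.7]), (0.29, [735.9, 85.8, -3.7])]
top block [(0.89, [236.4, 263.4, 3.5]), (0.77, [513.5, -145.4, -1.2]), (0.65, [220.4, -300.8, 3.6])]
top block_hole0 [(0.94, [234.7, 303.0, 129.3]), (0.91, [232.5, 377.7, 128.1]), (0.87, [229.2, -267.2, 127.6])]
top block_hole3 [(0.94, [234.7, 303.0, 129.3]), (0.91, [232.5, 377.7, 128.1]), (0.87, [229.2, -267.2, 127.6])]
top pill_bottle [(0.73, [370.9, 46.1, 2.3])]
top hair_clip [(0.48, [383.5, -123.7, -0.0]), (0.3, [766.6, -111.3, -3.0])]
top katoris [(0.92, [769.2, -110.3, -2.6]), (0.62, [728.4, 262.6, 0.3]), (0.35, [465.0, 216.7, 139.3])]
top cup [(0.57, [728.6, 265.5, 0.9]), (0.26, [369.8, 42.4, 0.1])]
top tumbler [(0.9, [733.0, 85.7, -1.9])]
top lamp [(0.76, [694.1, -360.9, 0.0]), (0.29, [515.6, -173.3, 87.4])]
scene peg_knob [(0.73, [466.0, 211.7, 138.2])]
scene stand [(0.93, [465.6, 261.8, -0.2])]
scene dowel_center [(0.79, [461.9, 297.1, 60.1])]
scene block [(0.97, [234.8, 262.6, -0.7]), (0.76, [512.7, -145.3, -0.8]), (0.65, [220.1, -305.7, 0.1])]
scene block_hole0 [(0.95, [228.6, -266.5, 129.5]), (0.91, [515.8, -122.9, 87.5]), (0.83, [235.1, 378.6, 128.3])]
scene block_hole3 [(0.95, [228.6, -266.5, 129.5]), (0.91, [515.8, -122.9, 87.5]), (0.83, [235.1, 378.6, 128.3])]
scene pill_bottle [(0.9, [366.3, 50.1, 0.7]), (0.53, [462.3, 294.9, 60.2])]
scene hair_clip [(0.75, [379.8, -125.5, -0.3])]
scene katoris [(0.91, [765.8, -113.9, -0.3])]
scene cup [(0.79, [732.4, 259.7, -9.1]), (0.6, [520.4, -122.3, 88.7])]
scene tumbler [(0.79, [728.4, 85.3, -4.4]), (0.4, [459.3, 298.2, 63.7]), (0.26, [509.3, -172.8, 88.4])]
scene lamp [(0.69, [692.0, -362.1, -1.4])]
[262.5069219  594.59731162 197.23156287] [-3.25271280e-05  2.06393639e-01  9.78469041e-01 -3.26461908e-05] [ 0.07280804 -0.24326534 -0.28736607] 1.3
```

View pics/top0.png

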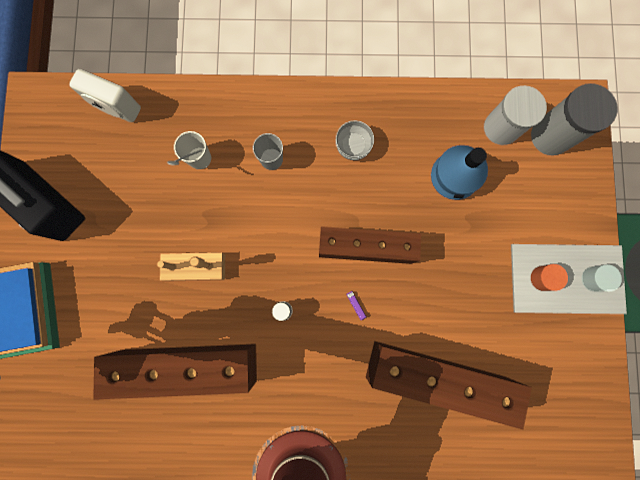

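View pics/scene0.png

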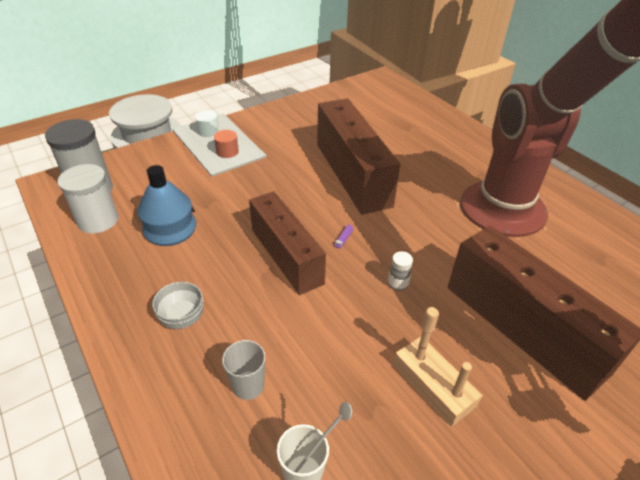

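The pictures show three hole-blocks. The smallest is at pixel (370,245) in the top view, near (513,-145) mm with its top at 90 mm. The peg with the knob is the stand's right-hand one in the top view, at pixel (195,262), near (465,214). The dowel is on the left at (165,265). I'll square the tool to the world axes, then move over the peg.

```bash
python3 -m creep '[{"travel":[0,0,0],"yaw":7.16,"grip":60},{"travel":[0,0,0],"yaw":7.16,"grip":60},{"travel":[0,0,0],"yaw":7.16,"grip":60},{"travel":[0,0,0],"yaw":7.16,"grip":60},{"travel":[0,0,0],"yaw":7.16,"grip":60},{"travel":[0,0,0],"yaw":7.16,"grip":60},{"travel":[0,0,0],"yaw":7.16,"grip":60},{"travel":[0,0,0],"yaw":7.16,"grip":60},{"travel":[0,0,0],"yaw":7.16,"grip":60},{"travel":[0,0,0],"yaw":1.8,"grip":60},{"travel":[0,0,0],"yaw":0,"grip":60}]' 20
python3 -m creep '[{"travel":[-34.5,18.4,-4],"yaw":0,"grip":60},{"travel":[-34.5,18.4,-4],"yaw":0,"grip":60},{"travel":[-34.5,18.4,-4],"yaw":0,"grip":60},{"travel":[-34.5,18.4,-4],"yaw":0,"grip":60},{"travel":[-34.5,18.4,-4],"yaw":0,"grip":60},{"travel":[-34.5,18.4,-4],"yaw":0,"grip":60},{"travel":[-34.5,18.4,-4],"yaw":0,"grip":60},{"travel":[-34.5,18.4,-4],"yaw":0,"grip":60},{"travel":[-34.5,18.4,-4],"yaw":0,"grip":60},{"travel":[-34.5,18.4,-4],"yaw":0,"grip":60},{"travel":[-34.5,18.4,-4],"yaw":0,"grip":60},{"travel":[0,0,0],"yaw":0,"grip":60}]'
python3 - <<'E'
from h import *
o=r.get_obs();print(o["tcp_pos"],o["ee_rot"],o["clock"])
for n in ["wrist","top"]:
    p=r.read_camera(n); cv2.imwrite(f"pics/{n}1.png",p["image"])
    for k in ["peg_knob","dowel_center","block","block_hole0"]:
        print(n,k,[(round(d["p"],2),w(p,d["xyz"]).tolist()) for d in r.landmark_of(p,k) if n=="wrist" or w(p,d["xyz"])[0]>400])
    c=cloud(p)
    m=(c[...,2]>145)&(c[...,2]<165)&(abs(c[...,0]-465)<25)&(abs(c[...,1]-215)<25)
    print(n,"knobtop",c[m].mean(0) if m.any() else None,m.sum())
    if n=="top":
        m=(abs(c[...,2]-90)<6)&(abs(c[...,0]-513)<80)&(abs(c[...,1]+145)<150)
        print(m.sum(),cv2.minAreaRect(c[m][:,:2].astype(np.float32)))
        print(np.linalg.inv(p["world_to_cam"])[:3,3])
    else: print("wcam",np.linalg.inv(p["world_to_cam"])[:3].round(2))
E
```

```text
clock: 2.22
tcp_pos: [262.2, 594.7, 197.2]
ee_rot: [0.0, 0.707, 0.707, -0.0]
contact_force: [0.6, 0.3, 0.2]
grip_width: 60.1
gripper_force: 0.0
clock: 3.22
tcp_pos: [469.5, 204.9, 243.0]
ee_rot: [0.004, 0.712, 0.702, 0.001]
contact_force: [1.0, -0.7, 0.8]
grip_width: 60.0
gripper_force: 0.0
[469.54390998 204.8960837  243.03795652] [3.66671712e-03 7.12461274e-01 7.01701614e-01 5.78137508e-04] 3.2167
wrist peg_knob [(0.73, [465.2, 215.2, 137.8]), (0.7, [461.6, 215.2, 9.3])]
wrist dowel_center [(0.52, [465.0, 213.0, 10.6]), (0.5, [460.9, 300.3, 61.6])]
wrist block [(0.89, [235.8, 264.9, 0.6])]
wrist block_hole0 [(0.81, [244.2, 147.3, 129.9]), (0.75, [238.3, 301.7, 127.8]), (0.61, [239.1, 225.1, 127.0])]
wrist knobtop [465.6006915  217.36215072 158.28802501] 693
wcam [[ 1.0000e+00 -2.0000e-02  0.0000e+00  4.6893e+02]
 [-2.0000e-02 -9.6000e-01 -2.7000e-01  2.7876e+02]
 [ 1.0000e-02  2.7000e-01 -9.6000e-01  4.3013e+02]]
top peg_knob [(0.66, [461.2, 218.1, 137.5])]
top dowel_center [(0.39, [463.6, 298.8, 64.4])]
top block [(0.7, [513.5, -145.2, -5.1]), (0.45, [517.3, -62.2, 89.7])]
top block_hole0 [(0.96, [513.5, -170.8, 90.2]), (0.93, [518.1, -226.6, 86.1]), (0.8, [517.3, -60.1, 90.5]), (0.68, [517.0, -119.6, 90.2])]
top knobtop [466.24515219 214.41430092 157.78231601] 104
2613 ((516.8375854492188, -144.2606201171875), (220.17703247070312, 60.810543060302734), 86.71853637695312)
[ 395.4570304   -33.48177811 1043.76017227]
```

View pics/wrist1.png

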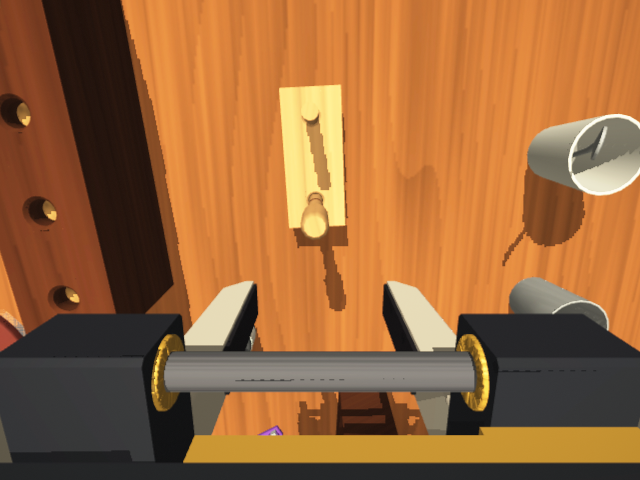

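```bash
python3 -m creep '[{"travel":[0,0,0],"yaw":0,"grip":60},{"travel":[0,0,0],"yaw":0,"grip":60},{"travel":[0,0,0],"yaw":0,"grip":60}]'
```

```text
clock: 3.97
tcp_pos: [464.4, 215.0, 241.2]
ee_rot: [0.0, 0.707, 0.707, -0.0]
contact_force: [0.2, -0.1, 0.6]
grip_width: 60.2
gripper_force: 0.0
```

```bash
python3 -m creep '[{"travel":[1,1,20],"yaw":0,"grip":60},{"travel":[0,0,20],"yaw":0,"grip":60},{"travel":[0,0,20],"yaw":0,"grip":60},{"travel":[0,0,20],"yaw":0,"grip":60},{"travel":[0,0,20],"yaw":0,"grip":60},{"travel":[0,0,12],"yaw":0,"grip":60},{"travel":[0,0,8],"yaw":0,"grip":60},{"travel":[0,0,0],"yaw":0,"grip":60},{"travel":[0,0,0],"yaw":0,"grip":60}]'
python3 -m creep '[{"travel":[0,0,0],"yaw":0,"grip":30},{"travel":[0,0,0],"yaw":0,"grip":15},{"travel":[0,0,0],"yaw":0,"grip":15},{"travel":[0,0,0],"yaw":0,"grip":15},{"travel":[0,0,0],"yaw":0,"grip":15},{"travel":[0,0,0],"yaw":0,"grip":15},{"travel":[0,0,0],"yaw":0,"grip":15},{"travel":[0,0,0],"yaw":0,"grip":15}]' 50
```

```text
clock: 4.72
tcp_pos: [465.8, 215.9, 121.4]
ee_rot: [0.0, 0.708, 0.707, 0.0]
contact_force: [0.1, -0.1, 0.5]
grip_width: 59.8
gripper_force: 0.0
clock: 5.38
tcp_pos: [465.7, 216.0, 121.4]
ee_rot: [0.0, 0.707, 0.707, 0.0]
contact_force: [-0.2, -0.1, 0.5]
grip_width: 20.5
gripper_force: 50.0
```

```bash
python3 -m creep '[{"travel":[0,0,-5],"yaw":0,"grip":15},{"travel":[0,0,-10],"yaw":0,"grip":15},{"travel":[0,0,-15],"yaw":0,"grip":15},{"travel":[0,0,-15],"yaw":0,"grip":15},{"travel":[0,0,-15],"yaw":0,"grip":15},{"travel":[0,0,-15],"yaw":0,"grip":15},{"travel":[0,0,-15],"yaw":0,"grip":15},{"travel":[0,0,-15],"yaw":0,"grip":15},{"travel":[0,0,-10],"yaw":0,"grip":15},{"travel":[0,0,0],"yaw":0,"grip":15},{"travel":[0,0,0],"yaw":0,"grip":15}]'
python3 - <<'E'
from h import *
for n in ["scene","wrist"]:
    p=r.read_camera(n)
    for k in ["peg_knob","peg_foot","dowel_center","block_hole0"]:
        print(n,k,[(round(d["p"],2),w(p,d["xyz"]).tolist()) for d in r.landmark_of(p,k) if w(p,d["xyz"])[0]>400])
    cv2.imwrite(f"pics/{n}2.png",p["image"])
E
```

```text
clock: 6.3
tcp_pos: [465.6, 215.9, 237.0]
ee_rot: [0.0, 0.707, 0.707, 0.001]
contact_force: [-0.5, -0.1, -0.4]
grip_width: 20.4
gripper_force: 50.0
scene peg_knob [(0.68, [465.8, 214.3, 255.4])]
scene peg_foot []
scene dowel_center [(0.84, [460.4, 296.8, 59.3])]
scene block_hole0 [(0.72, [511.0, -171.7, 86.2]), (0.71, [520.3, -67.2, 90.6]), (0.64, [516.8, -122.5, 88.7]), (0.62, [508.3, -222.8, 92.4])]
wrist peg_knob [(0.9, [468.1, 213.9, 250.5])]
wrist peg_foot [(0.92, [461.9, 212.0, 128.1])]
wrist dowel_center [(0.83, [461.4, 300.3, 63.6])]
wrist block_hole0 [(0.73, [469.2, 210.7, 198.1])]
```

View pics/scene2.png

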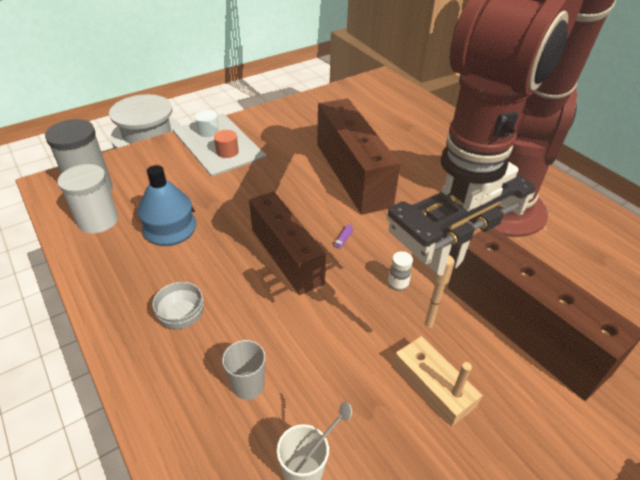

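The peg is held upright with its foot at pixel (432,325), and the dowel is still in its hole at (463,375). Next I'll carry it over the far end of the block, so the wrist camera can see the mouths.

```bash
python3 -m creep '[{"travel":[-20,2,0],"yaw":0,"grip":15},{"travel":[-35,4,0],"yaw":0,"grip":15},{"travel":[-37,4,0],"yaw":0,"grip":15},{"travel":[-37,4,0],"yaw":0,"grip":15},{"travel":[-37,4,0],"yaw":0,"grip":15},{"travel":[-37,4,0],"yaw":0,"grip":15},{"travel":[-37,4,0],"yaw":0,"grip":15},{"travel":[-37,4,0],"yaw":0,"grip":15},{"travel":[-37,4,0],"yaw":0,"grip":15},{"travel":[-37,4,0],"yaw":0,"grip":15},{"travel":[-37,2,0],"yaw":0,"grip":15},{"travel":[-35,2,0],"yaw":0,"grip":15}]'
python3 -m creep '[{"travel":[-20,0,0],"yaw":0,"grip":15},{"travel":[-10,0,0],"yaw":0,"grip":15},{"travel":[-10,0,0],"yaw":0,"grip":15},{"travel":[-17,0,0],"yaw":0,"grip":15},{"travel":[0,0,0],"yaw":0,"grip":15},{"travel":[0,0,0],"yaw":0,"grip":15},{"travel":[0,0,0],"yaw":0,"grip":15},{"travel":[0,0,0],"yaw":0,"grip":15},{"travel":[0,0,0],"yaw":0,"grip":15}]'
python3 - <<'E'
from h import *
p=r.read_camera("wrist"); cv2.imwrite("pics/wrist3.png",p["image"])
for k in ["peg_knob","peg_foot","block","block_hole0"]:
    print(k,[(round(d["p"],2),w(p,d["xyz"]).tolist()) for d in r.landmark_of(p,k)])
c=cloud(p)
m=(abs(c[...,2]-90)<5)&(abs(c[...,0]-515)<60)&(abs(c[...,1]+145)<130)
print(m.sum(),cv2.minAreaRect(c[m][:,:2].astype(np.float32)),np.median(c[m][:,2]))
# peg axis from depth between foot and ring, and rim top
for z0,z1 in [(125,150),(150,175),(175,200)]:
    m=(c[...,2]>z0)&(c[...,2]<z1)&(np.hypot(c[...,0]-r.get_obs()["tcp_pos"][0],c[...,1]-r.get_obs()["tcp_pos"][1])<22); print(z0,m.sum(),c[m].mean(0), c[m].min(0),c[m].max(0))
E
```

```text
clock: 7.8
tcp_pos: [506.9, -209.4, 236.2]
ee_rot: [0.0, 0.708, 0.707, -0.0]
contact_force: [0.7, 0.3, -1.7]
grip_width: 20.5
gripper_force: 50.0
clock: 8.55
tcp_pos: [507.5, -262.5, 236.3]
ee_rot: [-0.0, 0.707, 0.708, 0.0]
contact_force: [-0.6, 0.0, -0.9]
grip_width: 20.5
gripper_force: 50.0
peg_knob [(0.78, [510.2, -265.0, 253.0]), (0.35, [765.7, -117.8, 4.2])]
peg_foot [(0.63, [505.8, -266.6, 126.6])]
block [(0.95, [222.2, -305.2, 3.5]), (0.71, [518.2, -149.8, 0.2])]
block_hole0 [(0.72, [518.0, -117.7, 91.6]), (0.71, [517.9, -168.3, 86.5]), (0.58, [512.9, -224.3, 90.4]), (0.45, [508.4, -265.6, 127.3])]
14487 ((514.0191040039062, -168.4385986328125), (173.0711669921875, 60.18920135498047), 86.68318176269531) 89.80416343843552
125 111 [ 507.06979398 -256.96751384  138.7341813 ] [ 500.23861881 -261.13104421  126.51969235] [ 513.47159689 -255.5254528   149.99298957]
150 157 [ 507.0493275  -257.09218138  163.23830278] [ 500.35427231 -260.95803978  150.00814753] [ 513.72327835 -255.47602761  174.94708198]
175 208 [ 506.92915047 -257.01487713  188.76209063] [ 500.05354314 -261.32718913  175.23735645] [ 513.65757798 -255.09514894  199.96489432]
```

View pics/wrist3.png

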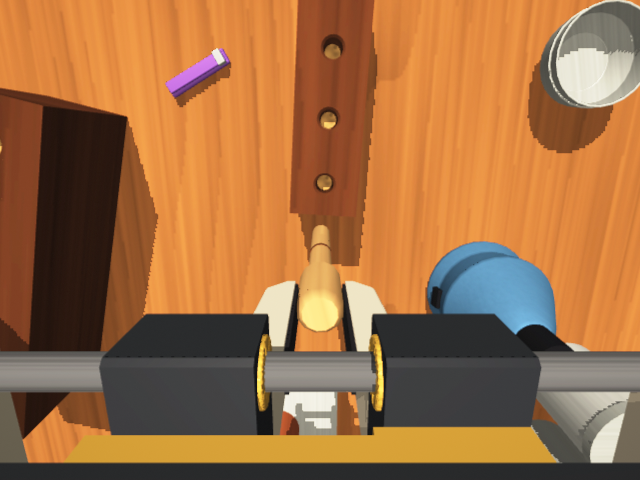

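The peg hangs vertically on the TCP axis. Three mouths show at pixels (333,47), (328,119) and (324,182), and nothing is in the way. I'll refine the mouth centres from the depth edges.

Run:
```python
from h import *
p=r.read_camera("wrist"); T=np.linalg.inv(p["world_to_cam"]); c=cloud(p); o=T[:3,3]
d=c-o; q=o+d*((90-o[2])/d[...,2])[...,None]
for i,(x,y) in enumerate([(510.6,-227.3),(513.8,-172.4),(517,-117.6)]):
    m=(np.hypot(q[...,0]-x,q[...,1]-y)<16)&(c[...,2]<88.3)
    h=cv2.convexHull(q[m][:,:2].astype(np.float32)); print(i,m.sum(),cv2.minEnclosingCircle(h),cv2.minAreaRect(h)[:2])
```

```text
0 296 ((511.86279296875, -226.44369506835938), 15.177755355834961) ((509.1696472167969, -225.84242248535156), (19.966054916381836, 28.423770904541016))
1 345 ((512.2704467773438, -172.6644744873047), 14.289054870605469) ((512.8012084960938, -172.3843994140625), (26.178749084472656, 18.13349723815918))
2 428 ((516.7620239257812, -117.3382797241211), 15.771774291992188) ((514.9968872070312, -117.926025390625), (26.349210739135742, 30.052753448486328))<stdin>:3: RuntimeWarning: divide by zero encountered in divide
<stdin>:3: RuntimeWarning: invalid value encountered in multiply
```

```bash
python3 -m creep '[{"travel":[10,1,0],"yaw":0,"grip":15},{"travel":[15,1,0],"yaw":0,"grip":15},{"travel":[10,1,0],"yaw":0,"grip":15},{"travel":[0,0,0],"yaw":0,"grip":15},{"travel":[0,0,0],"yaw":0,"grip":15},{"travel":[0,0,8],"yaw":0,"grip":15},{"travel":[0,0,12],"yaw":0,"grip":15},{"travel":[0,0,8],"yaw":0,"grip":15},{"travel":[0,0,4],"yaw":0,"grip":15},{"travel":[0,0,0],"yaw":0,"grip":15},{"travel":[0,0,0],"yaw":0,"grip":15}]'
python3 -m creep '[{"travel":[0,0,3],"yaw":0,"grip":15},{"travel":[0,0,3],"yaw":0,"grip":15},{"travel":[0,0,3],"yaw":0,"grip":15},{"travel":[0,0,0],"yaw":0,"grip":15},{"travel":[0,0,0],"yaw":0,"grip":15}]'
```

```text
clock: 9.77
tcp_pos: [509.9, -229.6, 204.1]
ee_rot: [-0.0, 0.708, 0.706, -0.0]
contact_force: [-0.2, 0.5, -0.8]
grip_width: 20.6
gripper_force: 50.0
clock: 10.18
tcp_pos: [510.0, -228.9, 195.1]
ee_rot: [-0.0, 0.707, 0.707, 0.0]
contact_force: [0.2, 0.2, 0.4]
grip_width: 20.7
gripper_force: 50.0
```

```bash
python3 -m creep '[{"travel":[1,0.3,2],"yaw":0,"grip":15},{"travel":[0,0,2],"yaw":0,"grip":15},{"travel":[0,0,2],"yaw":0,"grip":15},{"travel":[0,0,2],"yaw":0,"grip":15},{"travel":[0,0,2],"yaw":0,"grip":15},{"travel":[0,0,0],"yaw":0,"grip":15}]'
python3 -m creep '[{"travel":[0,0,2],"yaw":0,"grip":15},{"travel":[0,0,2],"yaw":0,"grip":15},{"travel":[0,0,2],"yaw":0,"grip":15},{"travel":[0,0,2],"yaw":0,"grip":15},{"travel":[0,0,2],"yaw":0,"grip":15},{"travel":[0,0,0],"yaw":0,"grip":15},{"travel":[0,0,0],"yaw":0,"grip":15}]'
```

```text
clock: 10.68
tcp_pos: [510.3, -228.2, 185.1]
ee_rot: [-0.0, 0.708, 0.707, -0.0]
contact_force: [0.7, -0.0, -1.0]
grip_width: 20.4
gripper_force: 50.0
clock: 11.27
tcp_pos: [510.7, -228.7, 176.2]
ee_rot: [0.001, 0.708, 0.707, 0.0]
contact_force: [-0.5, -0.0, 5.5]
grip_width: 20.5
gripper_force: 50.0
```

```bash
python3 -m creep '[{"travel":[0,0,2],"yaw":0,"grip":15},{"travel":[0,0,2],"yaw":0,"grip":15},{"travel":[0,0,2],"yaw":0,"grip":15},{"travel":[0,0,1],"yaw":0,"grip":15},{"travel":[0,0,0],"yaw":0,"grip":15}]'
python3 -m creep '[{"travel":[0,0,1],"yaw":0,"grip":15},{"travel":[0,0,1],"yaw":0,"grip":15},{"travel":[0,0,0],"yaw":0,"grip":15}]'
```

```text
clock: 11.68
tcp_pos: [510.8, -228.5, 169.1]
ee_rot: [0.001, 0.707, 0.707, 0.0]
contact_force: [-0.8, 0.4, 4.5]
grip_width: 20.6
gripper_force: 50.0
clock: 11.93
tcp_pos: [510.8, -228.5, 167.2]
ee_rot: [0.001, 0.707, 0.707, 0.0]
contact_force: [-0.5, -0.2, 6.0]
grip_width: 20.2
gripper_force: 50.0
```

```bash
python3 -m creep '[{"travel":[0,0,1],"yaw":0,"grip":15},{"travel":[0,0,1],"yaw":0,"grip":15},{"travel":[0,0,0],"yaw":0,"grip":15}]'
python3 -m creep '[{"travel":[0,0,1],"yaw":0,"grip":15},{"travel":[0,0,1],"yaw":0,"grip":15},{"travel":[0,0,0],"yaw":0,"grip":15}]'
```

```text
clock: 12.18
tcp_pos: [510.9, -228.5, 165.2]
ee_rot: [0.001, 0.707, 0.707, 0.0]
contact_force: [-0.8, 0.2, 5.4]
grip_width: 20.7
gripper_force: 50.0
clock: 12.43
tcp_pos: [510.9, -228.5, 163.2]
ee_rot: [0.001, 0.707, 0.707, 0.0]
contact_force: [-0.5, 0.9, 6.5]
grip_width: 20.6
gripper_force: 50.0
```

```bash
python3 -m creep '[{"travel":[0,0,1],"yaw":0,"grip":15},{"travel":[0,0,0.5],"yaw":0,"grip":15},{"travel":[0,0,0],"yaw":0,"grip":15}]'
python3 -m creep '[{"travel":[0,0,1],"yaw":0,"grip":15},{"travel":[0,0,0.5],"yaw":0,"grip":15},{"travel":[0,0,0],"yaw":0,"grip":15}]'
```

```text
clock: 12.68
tcp_pos: [510.9, -228.5, 161.8]
ee_rot: [0.001, 0.707, 0.707, 0.0]
contact_force: [-1.1, 1.2, 5.9]
grip_width: 20.2
gripper_force: 50.0
clock: 12.93
tcp_pos: [510.9, -228.5, 160.3]
ee_rot: [0.001, 0.707, 0.707, 0.0]
contact_force: [-0.2, 0.2, 6.4]
grip_width: 20.4
gripper_force: 50.0
```

Depth is about 41 mm and only the cork is resisting. The next possible stop is 45 mm (TCP 156.4).

```bash
python3 -m creep '[{"travel":[0,0,1],"yaw":0,"grip":15},{"travel":[0,0,1],"yaw":0,"grip":15},{"travel":[0,0,0],"yaw":0,"grip":15}]'
python3 -m creep '[{"travel":[0,0,1],"yaw":0,"grip":15},{"travel":[0,0,0.5],"yaw":0,"grip":15},{"travel":[0,0,0],"yaw":0,"grip":15}]'
python3 -m creep '[{"travel":[0,0,1],"yaw":0,"grip":15},{"travel":[0,0,0],"yaw":0,"grip":15}]'
```

```text
clock: 13.18
tcp_pos: [510.9, -228.4, 158.3]
ee_rot: [0.001, 0.707, 0.707, 0.0]
contact_force: [-0.6, 2.0, 6.6]
grip_width: 20.3
gripper_force: 50.0
clock: 13.43
tcp_pos: [510.9, -228.4, 156.8]
ee_rot: [0.001, 0.707, 0.707, 0.0]
contact_force: [-1.4, -0.3, 6.9]
grip_width: 20.8
gripper_force: 50.0
clock: 13.6
tcp_pos: [510.9, -228.4, 155.8]
ee_rot: [0.001, 0.707, 0.707, 0.0]
contact_force: [-0.9, 0.6, 6.5]
grip_width: 20.4
gripper_force: 50.0
```

```bash
python3 -m creep '[{"travel":[0,0,1],"yaw":0,"grip":15},{"travel":[0,0,0],"yaw":0,"grip":15}]'
python3 -m creep '[{"travel":[0,0,1],"yaw":0,"grip":15},{"travel":[0,0,0.5],"yaw":0,"grip":15},{"travel":[0,0,0],"yaw":0,"grip":15}]'
```

```text
clock: 13.77
tcp_pos: [510.9, -228.4, 154.8]
ee_rot: [0.001, 0.707, 0.707, 0.0]
contact_force: [-1.5, 1.2, 6.8]
grip_width: 20.1
gripper_force: 50.0
clock: 14.02
tcp_pos: [511.0, -228.4, 153.3]
ee_rot: [0.001, 0.707, 0.707, 0.0]
contact_force: [-1.3, 1.1, 6.2]
grip_width: 20.5
gripper_force: 50.0
```

```bash
python3 -m creep '[{"travel":[0,0,1.5],"yaw":0,"grip":15},{"travel":[0,0,1.5],"yaw":0,"grip":15},{"travel":[0,0,1.5],"yaw":0,"grip":15},{"travel":[0,0,1.5],"yaw":0,"grip":15},{"travel":[0,0,1],"yaw":0,"grip":15},{"travel":[0,0,0],"yaw":0,"grip":15}]'
python3 -m creep '[{"travel":[0,0,1],"yaw":0,"grip":15},{"travel":[0,0,1],"yaw":0,"grip":15},{"travel":[0,0,0],"yaw":0,"grip":15}]'
python3 - <<'E'
from h import *
p=r.read_camera("scene"); i=p["image"]
k=r.landmark_of(p,"peg_knob"); print([(d["p"],w(p,d["xyz"])) for d in k])
u=p["fx"]*k[0]["xyz"][0]/k[0]["xyz"][2]+p["cx"];v=p["fy"]*k[0]["xyz"][1]/k[0]["xyz"][2]+p["cy"]
u,v=int(u),int(v);cv2.imwrite("pics/s4.png",cv2.resize(i[max(0,v-50):v+70,max(0,u-70):u+70],None,fx=5,fy=5))
E
```

```text
clock: 14.52
tcp_pos: [511.0, -228.3, 146.2]
ee_rot: [0.001, 0.707, 0.707, 0.0]
contact_force: [0.3, 0.6, 5.0]
grip_width: 20.3
gripper_force: 50.0
clock: 14.77
tcp_pos: [511.0, -228.3, 144.2]
ee_rot: [0.001, 0.707, 0.707, 0.0]
contact_force: [-0.4, 0.6, 6.6]
grip_width: 20.3
gripper_force: 50.0
[(0.57, array([ 511. , -230.6,  164.2]))]
```

View pics/s4.png

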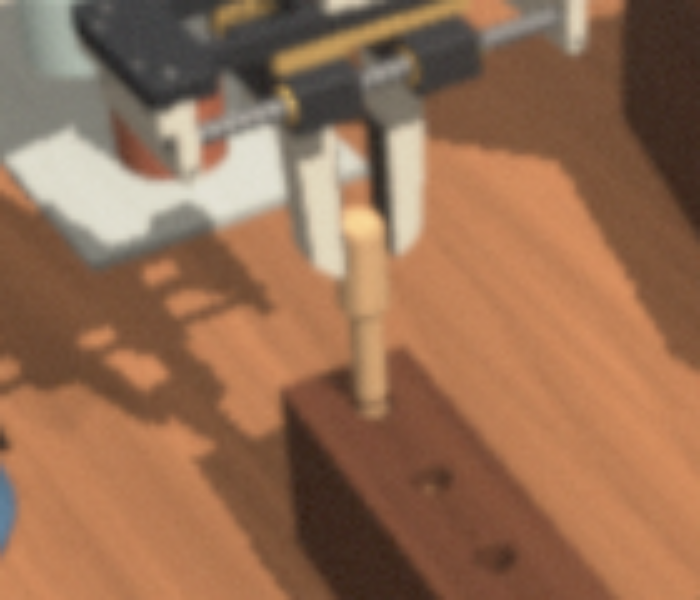

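The dark ring at crop pixel (373,408) is almost at the block's top, so hole 0 is the sound one. I'll press the last 3 mm in fine steps.

```bash
python3 -m creep '[{"travel":[0,0,1],"yaw":0,"grip":15},{"travel":[0,0,0.5],"yaw":0,"grip":15},{"travel":[0,0,0],"yaw":0,"grip":15}]'
python3 -m creep '[{"travel":[0,0,0.5],"yaw":0,"grip":15},{"travel":[0,0,0],"yaw":0,"grip":15}]'
python3 -m creep '[{"travel":[0,0,0.4],"yaw":0,"grip":15},{"travel":[0,0,0],"yaw":0,"grip":15}]'
```

```text
clock: 15.12
tcp_pos: [511.0, -228.2, 142.8]
ee_rot: [0.001, 0.707, 0.707, 0.001]
contact_force: [-1.4, 2.0, 5.7]
grip_width: 20.8
gripper_force: 50.0
clock: 15.28
tcp_pos: [511.0, -228.3, 142.3]
ee_rot: [0.001, 0.707, 0.707, 0.001]
contact_force: [-0.7, 0.9, 6.9]
grip_width: 20.6
gripper_force: 50.0
clock: 15.45
tcp_pos: [511.0, -228.3, 142.0]
ee_rot: [0.001, 0.707, 0.707, 0.001]
contact_force: [-1.0, 0.9, 6.4]
grip_width: 20.6
gripper_force: 50.0
```

```bash
python3 -m creep '[{"travel":[0,0,0.5],"yaw":0,"grip":15},{"travel":[0,0,0],"yaw":0,"grip":15}]'
python3 -m creep '[{"travel":[0,0,0.4],"yaw":0,"grip":15},{"travel":[0,0,0],"yaw":0,"grip":15}]'
```

```text
clock: 15.62
tcp_pos: [511.0, -228.2, 141.4]
ee_rot: [0.001, 0.707, 0.707, 0.001]
contact_force: [-0.0, 0.9, 6.9]
grip_width: 20.4
gripper_force: 50.0
clock: 15.78
tcp_pos: [511.1, -228.3, 141.3]
ee_rot: [0.001, 0.707, 0.707, 0.001]
contact_force: [-0.2, 1.5, 8.5]
grip_width: 20.6
gripper_force: 50.0
```

```bash
python3 -m creep '[{"travel":[0,0,0.4],"yaw":0,"grip":15},{"travel":[0,0,0],"yaw":0,"grip":15}]'
python3 -m creep '[{"travel":[0,0,0.4],"yaw":0,"grip":15},{"travel":[0,0,0],"yaw":0,"grip":15},{"travel":[0,0,0],"yaw":0,"grip":15}]'
```

```text
clock: 15.95
tcp_pos: [511.2, -228.4, 141.3]
ee_rot: [0.001, 0.707, 0.707, 0.001]
contact_force: [-1.4, 2.0, 9.9]
grip_width: 20.3
gripper_force: 50.0
clock: 16.2
tcp_pos: [511.3, -228.5, 141.2]
ee_rot: [0.001, 0.707, 0.707, 0.001]
contact_force: [-2.0, 1.6, 10.9]
grip_width: 20.5
gripper_force: 50.0
```

Bottomed: the TCP holds at 141.3 while the force climbs. One slightly firmer press, then relax, open and withdraw.

```bash
python3 -m creep '[{"travel":[0,0,1],"yaw":0,"grip":15},{"travel":[0,0,1],"yaw":0,"grip":15},{"travel":[0,0,0],"yaw":0,"grip":15},{"travel":[0,0,0],"yaw":0,"grip":15}]'
python3 -m creep '[{"travel":[0,0,-1],"yaw":0,"grip":15},{"travel":[0,0,-1],"yaw":0,"grip":15},{"travel":[0,0,0],"yaw":0,"grip":25},{"travel":[0,0,0],"yaw":0,"grip":40},{"travel":[0,0,0],"yaw":0,"grip":55},{"travel":[0,0,0],"yaw":0,"grip":60},{"travel":[0,0,0],"yaw":0,"grip":60},{"travel":[0,0,0],"yaw":0,"grip":60},{"travel":[0,0,0],"yaw":0,"grip":60}]'
python3 -m creep '[{"travel":[0,0,-10],"yaw":0,"grip":60},{"travel":[0,0,-15],"yaw":0,"grip":60},{"travel":[0,0,-20],"yaw":0,"grip":60},{"travel":[0,0,-20],"yaw":0,"grip":60},{"travel":[0,0,-20],"yaw":0,"grip":60},{"travel":[0,0,-15],"yaw":0,"grip":60},{"travel":[0,0,0],"yaw":0,"grip":60},{"travel":[0,0,0],"yaw":0,"grip":60}]'
python3 - <<'E'
from h import *
p=r.read_camera("wrist")
for k in ["peg_knob","block_hole0"]: print([(round(d["p"],2),w(p,d["xyz"])) for d in r.landmark_of(p,k)])
c=cloud(p);m=(c[...,2]>135)&(c[...,2]<165)&(np.hypot(c[...,0]-511,c[...,1]+228)<20);print(c[m].max(0),c[m].mean(0))
p=r.read_camera("scene");cv2.imwrite("pics/s5.png",p["image"])
E
```

```text
clock: 16.53
tcp_pos: [511.9, -228.7, 141.0]
ee_rot: [0.002, 0.707, 0.707, 0.001]
contact_force: [-3.0, 2.6, 20.1]
grip_width: 20.7
gripper_force: 50.1
clock: 17.28
tcp_pos: [510.2, -228.2, 138.9]
ee_rot: [-0.0, 0.708, 0.707, -0.0]
contact_force: [-0.2, -0.6, -0.0]
grip_width: 58.7
gripper_force: 0.0
clock: 17.95
tcp_pos: [510.7, -228.4, 240.1]
ee_rot: [0.001, 0.707, 0.707, 0.0]
contact_force: [0.4, -0.8, -1.1]
grip_width: 60.0
gripper_force: 0.0
[(0.92, array([ 513. , -229. ,  159.4]))]
[(0.94, array([ 511.9, -222.4,   93.7])), (0.85, array([ 519.9, -116.2,   93.3])), (0.77, array([ 515.4, -169.6,   86. ])), (0.7, array([521.1, -61.8,  88.5]))]
[ 520.52606326 -216.97870094  164.93609413] [ 509.83498996 -219.40643788  152.69939715]
```

View pics/s5.png

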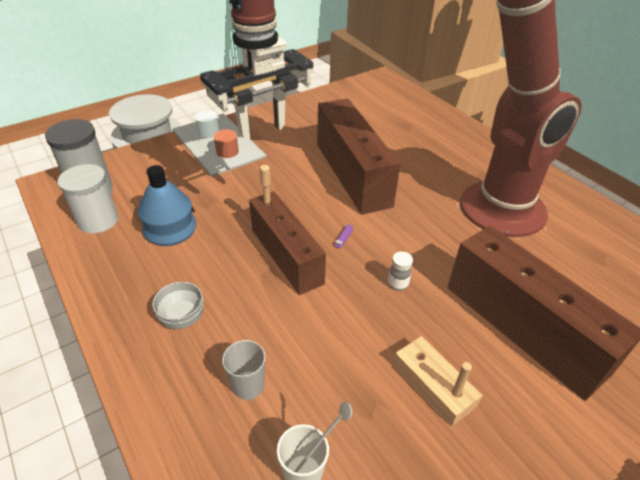

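The peg stands upright in the far hole at pixel (265,185), the fingers are clear, and everything else is where it was. The network puts the knob at z = 159, against 158 expected when fully home. Handing in.

```bash
python3 -c "
from bench import r
print(r.finish_job())"
```

```text
the job is handed in; nothing more can be done
None
```

The peg stands released and bottomed 60 mm deep in hole 0, the sound hole (the first one I tried); the peak push was about 20 N, nothing else was disturbed, and I handed the job in at about 18 s, though it returned no verdict.

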